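# Back the parts wheel up one notch

## Robot

A 6-joint arm with a two-finger parallel gripper is mounted at the origin on the work surface. World frame = base frame: x ahead of the robot, y to its left, z up, the work surface at z = 0. Lengths are in m, angles in rad, forces in N, time in s.
With the tool pointing down it reaches from about 0.325 to 0.75 m from the base axis. Payload 7.6 kg.
Tool frame: the origin (TCP) lies at the very end of the fingers, on their centre line; the grasp point (between the pads) lies 19 mm behind it (bot.grip_point_offset is the distance from the TCP to the grasp point, in m); y points along the fingers, x is the direction in which the jaws open and shut, and the axes are right-handed (so a half turn about y gives the same grasp; the last joint's range is limited). The gripper opens to 85 mm and grips with 20 to 120 N. Pads are 22 mm wide; open, the fingers measure 114 mm over their backs; the gripper's body (76 mm by 85 mm) begins 54 mm behind the grasp point. The pads swing forward as they close: fully open they stand 13 mm farther back than shut.
Start: joints at [-1.2, 0.052, 1.401, -0, 1.689, -0.07], TCP at [0.224, -0.475, 0.231] pointing down, gripper open.
Joint ranges: [-2.9, 2.9], [-0.91, 2.17], [0.12, 2.37], [-1.06, 4.2], [0.26, 2.73], [-2.93, 2.93]. Speed limits (rad/s): [2.57, 2.57, 3.01, 3.14, 3.14, 3.14].

## Interface

Orientations are given as a unit quaternion [x, y, z, w].
In Python, from bench import bot, imaging gives the robot as it stands.
- The arm moves only by the tool send_rows, never from a script. Its argument "increments" is a list of rows, each an object of numbers: "rx", "ry", "rz": the turn, a rotation vector about the tool's x, y, z normalised to -1 to 1, where 1 is 6 degrees; "x", "y", "z": the shift along the tool's x, y, z normalised to -1 to 1, where 1 is 0.025 m; "jaw": the closure, from 0 (fully open) to 1 (shut). A call has exactly 10 rows; each row shifts and turns the pose as measured when the row begins, along the tool's axes as they then stand; what a row does not reach is not made up. A row lasts 1/8 s, in which the tool goes at most 62.5 mm and 10.7 degrees, less where a joint would pass 70% of its speed; a pose out of reach is approached as far as the arm can. A call with a number of a shift or a turn outside -1 to 1 is refused whole. A call with a gripper value outside its range is refused whole. The fingers move at their own pace and stop on an object; "force" is the grip in N (left out, the last holds). Time passes only in rows, so rows that do not move let the fingers close, or fill a call up. It gives the time, the measured TCP pose, the force and the opening at its end, in the units of the state.
- bot.get_state(): the state, without advancing time (a new reading comes with each control period).
- imaging.snapshot(name): name is "scene" or "side" or "wrist"; returns a dict with "frame" (400x640x3 uint8, blue, green, red), "fx", "fy", "cx", "cy" (pixels), "eye" and "rotation" of the camera in the world; the wrist camera has in their place "T_tool_cam" (4x4, takes a point from camera to tool coordinates, whose origin is the TCP and whose axes are the tool frame's). Camera axes: x right, y up, looking along -z (the intrinsics and any distortion apply to the point x, -y, -z); pixel columns grow to the right and rows downward; lengths in m; the calibration is good to about 2 mm. A picture is of the moment at which its call begins: read the wrist's pose just before it. There is no depth.
- bot.job_done(): hands the job in, once; it reports no verdict.
The state is a dict: "clock": time; "qpos": joint angles; "joint_vel": joint speeds; "effort": joint torques, N m; "eef_pos": TCP position; "tool_rot": TCP orientation; "contact_force": force on the tool from outside, world axes, zero at the start; "moment": the same for the moment, N m; "width": finger opening in m.
Only numpy, scipy, OpenCV 4.12 (cv2) and the standard library are available. Lean on these libraries where they do the work, as an engineer would, in place of code of your own. Each camera call takes 0.05 s, during which the arm holds its last target. There are 200 camera calls.

## Task

The parts wheel has been fed one notch too far. With a fingertip, tip the pawl's red tab over so that the pawl lifts out of the ratchet and stays up, push the wheel backward (clockwise seen from above) by exactly one notch using one of its yellow pegs, then tip the pawl back down so that it sits fully home in the new notch. Only push with the fingers: pick nothing up, and leave the spool, bottle, tin and screwdriver beside the wheel where they are.

Things in the scene. Friction and masses are not known exactly. Their poses are not given: they have to be found in the camera images.
- feeder: Fixed grey base of the parts wheel: a round plate 224 mm across, 10 mm thick, with a tongue 75 mm wide on its -y side that carries the pawl and ends 195 mm from the centre. Origin on the table under the wheel's axis, z up. It does not move, but its place and yaw differ from run to run.
- wheel (a joint): Turn of the wheel, rad, counter-clockwise from above positive (feed); backward is clockwise, negative. Near 0 at the start; one notch is 0.785 rad (8 notches). With the pawl down it clicks forward but is blocked backward, with about 0.055 rad of free play either way in a notch. Friction about 0.12 N m (2 N at a peg): it stays where it is left.
- wheel_axis (a point): Centre of the wheel's deck, on its upright axis, 24 mm above the table. The wheel: an aluminium disc 208 mm across at 16 mm height, eight steel saw teeth on its rim rising to 30 mm above the table, and a white deck 148 mm across with inlaid pockets of small components (up to 5 mm proud of the deck).
- pawl (a joint): Lift of the pawl about its level hinge, rad: 0 = down, nose home in a notch (wheel locked); 0.9 = tipped back on its stop. No spring, it tips like a see-saw: below about 0.4 it falls down by its own weight, above about 0.5 it falls back and stays up. Above 0.3 the nose clears the teeth. Lowered off the notch, it rests on a tooth at up to about 0.25.
- pawl_hinge (a point): Centre of the pawl's hinge pin, 145 mm from the wheel's axis on the feeder's -y side, 45 mm above the table, along the feeder's x. Aluminium cheeks either side, 52 mm over their outsides, reach 53 mm above the table. A dark steel arm, 12 mm wide, 7 thick, runs 62 mm level from the pin towards the wheel; its nose, 12 mm wide, hangs into the notch 55 mm from the pin.
- pawl_tab (a point): Middle of the top edge of the pawl's red tab (26 mm wide along the feeder's x, 5 mm thick), 70 mm from the pin. Pawl down: leans 5 degrees towards the wheel, top 115 mm above the table. Pawl up (0.9 rad): leans 47 degrees away from the wheel, top at 93 mm, 51 mm beyond the pin. Pushing it away from the wheel lifts the pawl, towards the wheel lowers it; 1 N is enough.
- peg0 (a point): Centre of the top of yellow peg 0 on the wheel: an upright pin 10 mm across, 60 mm from the wheel's axis, from the deck (24 mm above the table) up to 62 mm above it. With the wheel at 0 it stands at 45 degrees, counter-clockwise from the feeder's +x.
- peg1 (a point): Centre of the top of yellow peg 1 on the wheel: an upright pin 10 mm across, 60 mm from the wheel's axis, from the deck (24 mm above the table) up to 62 mm above it. With the wheel at 0 it stands at 135 degrees, counter-clockwise from the feeder's +x.
- peg2 (a point): Centre of the top of yellow peg 2 on the wheel: an upright pin 10 mm across, 60 mm from the wheel's axis, from the deck (24 mm above the table) up to 62 mm above it. With the wheel at 0 it stands at 225 degrees, counter-clockwise from the feeder's +x.
- peg3 (a point): Centre of the top of yellow peg 3 on the wheel: an upright pin 10 mm across, 60 mm from the wheel's axis, from the deck (24 mm above the table) up to 62 mm above it. With the wheel at 0 it stands at 315 degrees, counter-clockwise from the feeder's +x.
- solder_spool: Bystander: upright metal spool, 54 mm across, 46 mm high, origin at the centre of its underside.
- flux_bottle: Bystander: white bottle with a red cap, 40 mm across, 85 mm high, origin at the centre of its underside.
- tip_tin: Bystander: brass tip-cleaner tin, 52 mm across, 30 mm high, origin at the centre of its underside.
- driver: Bystander: screwdriver with an orange handle lying on the table, 150 mm long along its x, origin below its middle.

How it is judged:
By the outcome, as a careful person would: the job done as asked, in the order asked, and still so for the second after the job is handed in, with the robot touching nothing.
It also fails if it takes over 58 s, if anything falls off the work surface, if the arm or the gripper's body presses on something with over 40 N, if the wrist force passes 120 N, or if a joint passes its speed limit or range.

## Working session

There is one attempt and no reset: what is moved stays moved. The work goes in short steps, Python scripts to look and compute and a tool call to move; the robot and the scene stay as the last step left them, time stands still between calls to the robot, and variables do not carry over. Pictures are saved under pics/ and viewed, about 8 in all and at most 12, crops included, and the job is handed in when it is done.

Besides the shell and the picture viewer there is one more tool, called after ">>>" as a command line: name --argument value ..., lists and objects as JSON in quotes. send_rows: Moves the arm, as the interface text tells. Scaled input: -1 to 1 covers 0.025 m each way for a shift and 6 degrees each way for a turn. Its arguments: {"type":"object","properties":{"increments":{"type":"array","items":{"type":"object","properties":{"rx":{"type":"number","minimum":-1,"maximum":1},"ry":{"type":"number","minimum":-1,"maximum":1},"rz":{"type":"number","minimum":-1,"maximum":1},"x":{"type":"number","minimum":-1,"maximum":1},"y":{"type":"number","minimum":-1,"maximum":1},"z":{"type":"number","minimum":-1,"maximum":1},"jaw":{"type":"number"}}}},"force":{"type":"number"}},"required":["increments"]}

```bash
mkdir -p pics
cat > h.py <<'E'
import numpy as np, cv2
from bench import bot, imaging
from scipy.spatial.transform import Rotation as R
E
python3 - <<'E'
from h import *
print(bot.get_state())
for n in("scene","side"):
    s=imaging.snapshot(n); cv2.imwrite(f"pics/{n}0.png",s["frame"])
    np.savez(f"{n}.npz",**{k:v for k,v in s.items() if k!="frame"})
    print(n,{k:v for k,v in s.items() if k!="frame"})
E
```

```text
{'clock': 0.0, 'qpos': array([-1.20030185e+00,  5.28798765e-02,  1.40172312e+00, -7.14735472e-06,
        1.68862207e+00, -7.02951249e-02]), 'joint_vel': array([-0.00101921,  0.00036598, -0.00036488,  0.00049744, -0.00046725,
       -0.00149448]), 'effort': array([ 1.34105529e-03, -3.81667507e+01, -3.60186231e+01,  2.34965813e-05,
        6.14042379e-03, -4.28865008e-05]), 'eef_pos': array([ 0.22390377, -0.47452286,  0.23045069]), 'tool_rot': array([-0.59687223,  0.37906431, -0.37813226,  0.59755316]), 'contact_force': array([-0.61745453,  0.45279639, -1.30360447]), 'moment': array([ 0.03110302, -0.02622957, -0.01641598]), 'width': 0.0858466207916406}
scene {'fx': 513.4029893465979, 'fy': 513.4029893465979, 'cx': 318.465169571988, 'cy': 199.89043814453998, 'eye': array([1.12859681, 0.13736469, 0.77843093]), 'rotation': array([0.22656257, 0.25671863, 0.68673487, 0.64121772])}
side {'fx': 396.0389556870369, 'fy': 396.0389556870369, 'cx': 325.2953130996422, 'cy': 201.19283753465737, 'eye': array([0.45012428, 0.74967847, 0.54827386]), 'rotation': array([-0.03401442,  0.48242763,  0.87282119, -0.06549638])}
```

View pics/scene0.png

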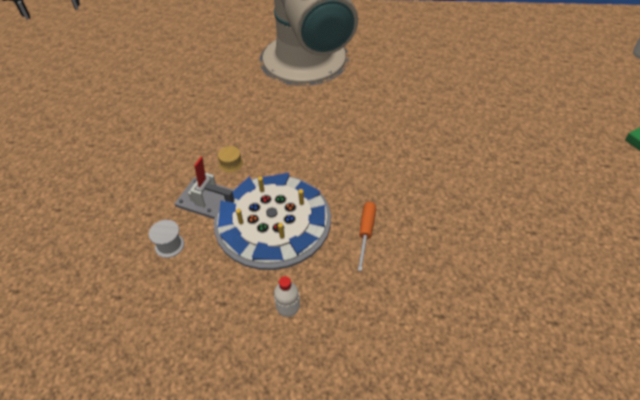

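View pics/side0.png

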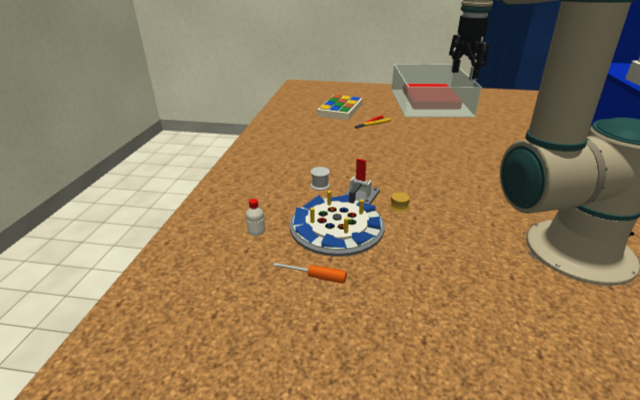

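Run:
```python
import cv2
a=cv2.imread("pics/scene0.png")[145:275,170:340]; b=cv2.imread("pics/side0.png")[150:260,280:420]
cv2.imwrite("pics/c1.png",cv2.resize(a,None,fx=4.5,fy=4.5,interpolation=cv2.INTER_CUBIC))
cv2.imwrite("pics/c2.png",cv2.resize(b,None,fx=5,fy=5,interpolation=cv2.INTER_CUBIC))
```

```text
(no output)
```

View pics/c1.png

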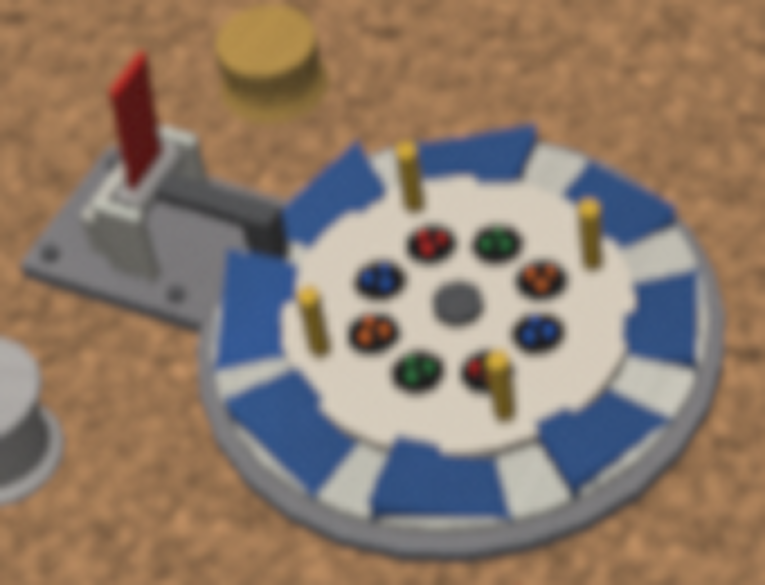

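View pics/c2.png

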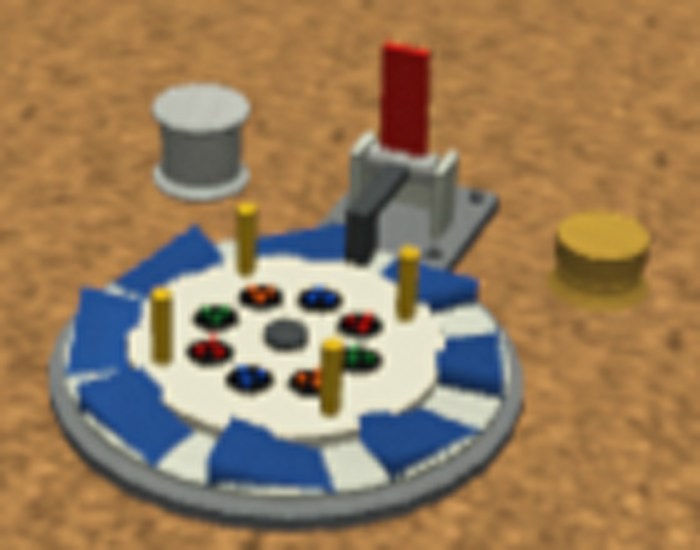

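```bash
cat >> h.py <<'E'
def cam(n):
    d=np.load(n+".npz"); return {k:d[k] for k in d}
def proj(c,P):
    q=R.from_quat(c["rotation"]).inv().apply(np.atleast_2d(P)-c["eye"])
    return np.c_[c["cx"]+c["fx"]*q[:,0]/-q[:,2], c["cy"]-c["fy"]*q[:,1]/-q[:,2]]
def model(p):
    x,y,yaw,w=p; f=lambda r,a,z:[x+r*np.cos(a+yaw),y+r*np.sin(a+yaw),z]
    pegs=[f(.06,np.pi/4+k*np.pi/2+w,.062) for k in range(4)]
    t=145-70*np.sin(np.radians(5)); 
    return np.array(pegs+[f(t/1000,-np.pi/2,.115),f(0,0,.0245)])
E
python3 - <<'E'
from h import *
from scipy.optimize import least_squares
u=lambda L,s,o:(np.array(L)+.5)/s-.5+np.array(o)
A=u([(590,207),(407,148),(309,296),(498,358),(129,72),(457,303)],4.5,(170,145)) 
B=u([(332,345),(409,253),(247,209),(162,295),(406,48),(286,333)],5,(280,150))
cs,cd=cam("scene"),cam("side")
# order: identify by rotation
best=None
for k in range(4):
    i=[(j+k)%4 for j in range(4)]+[4,5]
    r=least_squares(lambda p:np.r_[(proj(cs,model(p))-A[i]).ravel(),(proj(cd,model(p))-B[i]).ravel()],[.55,-.1,0,0])
    if best is None or r.cost<best[0]: best=(r.cost,k,r)
print(best[0],best[1],best[2].x); print(best[2].fun.reshape(-1,2).round(1)); np.save("fit.npy",best[2].x)
print(model(best[2].x).round(4))
# reference ray-plane positions for bystanders
def hit(c,px,z):
    d=R.from_quat(c["rotation"]).apply([(px[0]-c["cx"])/c["fx"],-(px[1]-c["cy"])/c["fy"],-1]); return (c["eye"]+d*(z-c["eye"][2])/d[2])[:2].round(3)
print("spool",hit(cs,(165,229),.046),"tin",hit(cs,(229.5,154),.03),"cap",hit(cs,(285,280),.085))
s=bot.get_state(); print(R.from_quat(s["tool_rot"]).as_matrix().round(3))
print(imaging.snapshot("wrist")["T_tool_cam"])
E
```

```text
2.589599127269053 3 [ 0.53434632 -0.00924053 -0.30499234 -0.0269447 ]
[[ 0.3 -0.2]
 [-0.  -0.3]
 [ 0.  -0.1]
 [ 0.  -0.8]
 [-0.2 -0.5]
 [ 0.6  0.7]
 [-0.4 -0.7]
 [-0.1 -0.7]
 [-0.1 -0.6]
 [-0.2 -0.5]
 [-0.2 -0.5]
 [-0.2  1. ]]
[[ 0.5883  0.017   0.062 ]
 [ 0.5081  0.0447  0.062 ]
 [ 0.4804 -0.0355  0.062 ]
 [ 0.5606 -0.0632  0.062 ]
 [ 0.4926 -0.1417  0.115 ]
 [ 0.5343 -0.0092  0.0245]]
spool [ 0.6   -0.191] tin [ 0.39  -0.116] cap [0.715 0.041]
[[ 0.427 -0.001  0.904]
 [-0.904  0.001  0.427]
 [-0.001 -1.     0.   ]]
[[ 9.99999900e-01 -2.84954441e-04  3.44092846e-04 -4.16142306e-04]
 [ 4.08205705e-04  2.69759415e-01 -9.62927667e-01 -1.42625876e-01]
 [ 1.81568231e-04  9.62927711e-01  2.69759504e-01  6.81239191e-02]
 [ 0.00000000e+00  0.00000000e+00  0.00000000e+00  1.00000000e+00]]
```

>>> send_rows --increments '[{"ry": -0.98, "jaw": 1}, {"ry": -0.98, "jaw": 1}, {"ry": -0.98, "jaw": 1}, {"ry": -0.98, "jaw": 1}, {"ry": -0.98, "jaw": 1}, {"ry": -0.98, "jaw": 1}, {"ry": -0.98, "jaw": 1}, {"ry": -0.98, "jaw": 1}, {"jaw": 1}, {"jaw": 1}]' --force 30

```text
schema error: expected keys rx, ry, rz, x, y, z, jaw
```

```bash
cat >> h.py <<'E'
def fw(p,z=None):  # feeder xy (mm),z mm -> world
    x,y,a,_=np.load("fit.npy"); c,s=np.cos(a),np.sin(a); u,v=p[0]/1e3,p[1]/1e3
    return np.array([x+c*u-s*v,y+s*u+c*v,p[2]/1e3])
def need(target,yaw_deg):
    s=bot.get_state(); Rt=R.from_quat(s["tool_rot"]); c,n=np.cos(np.radians(yaw_deg)),np.sin(np.radians(yaw_deg))
    G=R.from_matrix(np.array([[c,0,-n],[n,0,c],[0,-1,0]]))
    print("t",s["clock"],"pos",s["eef_pos"].round(4),"F",s["contact_force"].round(1),"w",s["width"],"q",s["qpos"].round(2))
    print("turn/6deg",(np.degrees((Rt.inv()*G).as_rotvec())/6).round(2)," shift/25mm",((Rt.inv().apply(target-s["eef_pos"]))/.025).round(2), "after-turn",((G.inv().apply(target-s["eef_pos"]))/.025).round(2))
E
python3 - <<'E'
from h import *
need(fw((0,-113,200)),np.degrees(-.305))
E
```

```text
t 0.15 pos [ 0.2239 -0.4746  0.2306] F [ 0.4 -0.3  0.8] w 0.08533757523831453 q [-1.2   0.05  1.4   0.    1.69 -0.07]
turn/6deg [-0.01 -7.88 -0.01]  shift/25mm [-8.22  1.24 16.1 ] after-turn [ 6.25  1.23 16.96]
```

>>> send_rows --increments '[{"x": 0, "y": 0, "z": 0, "rx": 0, "ry": -0.985, "rz": 0, "jaw": 1}, {"x": 0, "y": 0, "z": 0, "rx": 0, "ry": -0.985, "rz": 0, "jaw": 1}, {"x": 0, "y": 0, "z": 0, "rx": 0, "ry": -0.985, "rz": 0, "jaw": 1}, {"x": 0, "y": 0, "z": 0, "rx": 0, "ry": -0.985, "rz": 0, "jaw": 1}, {"x": 0, "y": 0, "z": 0, "rx": 0, "ry": -0.985, "rz": 0, "jaw": 1}, {"x": 0, "y": 0, "z": 0, "rx": 0, "ry": -0.985, "rz": 0, "jaw": 1}, {"x": 0, "y": 0, "z": 0, "rx": 0, "ry": -0.985, "rz": 0, "jaw": 1}, {"x": 0, "y": 0, "z": 0, "rx": 0, "ry": -0.985, "rz": 0, "jaw": 1}, {"x": 0, "y": 0, "z": 0, "rx": 0, "ry": 0, "rz": 0, "jaw": 1}, {"x": 0, "y": 0, "z": 0, "rx": 0, "ry": 0, "rz": 0, "jaw": 1}]' --force 30

```text
clock: 1.4
eef_pos: [0.2234, -0.4733, 0.227]
tool_rot: [-0.698, 0.1, -0.098, 0.703]
contact_force: [0.2, -0.5, 0.3]
width: 0.0003
```

>>> send_rows --increments '[{"x": 0.4, "y": 0, "z": 1, "rx": 0, "ry": 0, "rz": 0, "jaw": 1}, {"x": 0.4, "y": 0, "z": 1, "rx": 0, "ry": 0, "rz": 0, "jaw": 1}, {"x": 0.4, "y": 0, "z": 1, "rx": 0, "ry": 0, "rz": 0, "jaw": 1}, {"x": 0.4, "y": 0, "z": 1, "rx": 0, "ry": 0, "rz": 0, "jaw": 1}, {"x": 0.4, "y": 0, "z": 1, "rx": 0, "ry": 0, "rz": 0, "jaw": 1}, {"x": 0.4, "y": 0, "z": 1, "rx": 0, "ry": 0, "rz": 0, "jaw": 1}, {"x": 0.4, "y": 0, "z": 1, "rx": 0, "ry": 0, "rz": 0, "jaw": 1}, {"x": 0.4, "y": 0, "z": 1, "rx": 0, "ry": 0, "rz": 0, "jaw": 1}, {"x": 0.4, "y": 0, "z": 1, "rx": 0, "ry": 0, "rz": 0, "jaw": 1}, {"x": 0.4, "y": 0, "z": 1, "rx": 0, "ry": 0, "rz": 0, "jaw": 1}]'

```text
clock: 2.65
eef_pos: [0.3944, -0.2565, 0.2276]
tool_rot: [-0.696, 0.108, -0.105, 0.702]
contact_force: [0.8, -0.9, 0.0]
width: -0.0
```

Run:
```python
from h import *
need(fw((0,-113,180)),np.degrees(-.305))
```

```text
t 2.65 pos [ 0.3944 -0.2565  0.2276] F [ 0.8 -0.9  0. ] w -3.924562466092629e-05 q [-0.66 -0.1   1.55  0.    1.69 -0.36]
turn/6deg [-0.07  0.03 -0.05]  shift/25mm [2.4  1.94 6.57] after-turn [2.37 1.9  6.59]
```

>>> send_rows --increments '[{"x": 0.34, "y": 0.2, "z": 0.94, "rx": 0, "ry": 0, "rz": 0, "jaw": 1}, {"x": 0.34, "y": 0.2, "z": 0.94, "rx": 0, "ry": 0, "rz": 0, "jaw": 1}, {"x": 0.34, "y": 0.2, "z": 0.94, "rx": 0, "ry": 0, "rz": 0, "jaw": 1}, {"x": 0.34, "y": 0.2, "z": 0.94, "rx": 0, "ry": 0, "rz": 0, "jaw": 1}, {"x": 0.34, "y": 0.2, "z": 0.94, "rx": 0, "ry": 0, "rz": 0, "jaw": 1}, {"x": 0.34, "y": 0.2, "z": 0.94, "rx": 0, "ry": 0, "rz": 0, "jaw": 1}, {"x": 0.34, "y": 0.2, "z": 0.94, "rx": -0.06, "ry": 0, "rz": -0.05, "jaw": 1}, {"x": 0, "y": 0.3, "z": 0, "rx": 0, "ry": 0, "rz": 0, "jaw": 1}, {"x": 0, "y": 0, "z": 0, "rx": 0, "ry": 0, "rz": 0, "jaw": 1}, {"x": 0, "y": 0, "z": 0, "rx": 0, "ry": 0, "rz": 0, "jaw": 1}]'

```text
clock: 3.9
eef_pos: [0.5039, -0.112, 0.1844]
tool_rot: [0.698, -0.111, 0.111, -0.698]
contact_force: [-0.2, 1.3, -0.2]
width: 0.0002
```

Run:
```python
from h import *
need(fw((0,-113,85)),np.degrees(-.305))
```

```text
t 3.9 pos [ 0.5039 -0.112   0.1844] F [-0.2  1.3 -0.2] w 0.00024136123285070296 q [-0.29  0.05  1.5  -0.    1.6   0.02]
turn/6deg [ 0.  -0.1 -0. ]  shift/25mm [-0.07  3.98 -0.23] after-turn [-0.07  3.98 -0.23]
```

>>> send_rows --increments '[{"x": 0, "y": 0.7, "z": 0, "rx": 0, "ry": -0.1, "rz": 0, "jaw": 1}, {"x": 0, "y": 0.7, "z": 0, "rx": 0, "ry": 0, "rz": 0, "jaw": 1}, {"x": 0, "y": 0.7, "z": 0, "rx": 0, "ry": 0, "rz": 0, "jaw": 1}, {"x": 0, "y": 0.7, "z": 0, "rx": 0, "ry": 0, "rz": 0, "jaw": 1}, {"x": 0, "y": 0.7, "z": 0, "rx": 0, "ry": 0, "rz": 0, "jaw": 1}, {"x": 0, "y": 0.4, "z": 0, "rx": 0, "ry": 0, "rz": 0, "jaw": 1}, {"x": 0, "y": 0, "z": -0.2, "rx": 0, "ry": 0, "rz": 0, "jaw": 1}, {"x": 0, "y": 0, "z": -0.2, "rx": 0, "ry": 0, "rz": 0, "jaw": 1}, {"x": 0, "y": 0, "z": -0.2, "rx": 0, "ry": 0, "rz": 0, "jaw": 1}, {"x": 0, "y": 0, "z": 0, "rx": 0, "ry": 0, "rz": 0, "jaw": 1}]'

```text
clock: 5.15
eef_pos: [0.4968, -0.1292, 0.0788]
tool_rot: [0.699, -0.109, 0.107, -0.699]
contact_force: [-0.1, 0.5, -0.6]
width: -0.0001
```

Run:
```python
from h import *
need(fw((0,-160,85)),np.degrees(-.305))
```

```text
t 5.15 pos [ 0.4968 -0.1292  0.0788] F [-0.1  0.5 -0.6] w -7.567464077397166e-05 q [-0.33  0.13  1.63 -0.    1.39 -0.02]
turn/6deg [ 0.01 -0.03 -0.03]  shift/25mm [-0.01 -0.25 -1.37] after-turn [-0.01 -0.25 -1.37]
```

>>> send_rows --increments '[{"x": 0, "y": -0.05, "z": -0.2, "rx": 0, "ry": 0, "rz": 0, "jaw": 1}, {"x": 0, "y": -0.05, "z": -0.2, "rx": 0, "ry": 0, "rz": 0, "jaw": 1}, {"x": 0, "y": -0.05, "z": -0.2, "rx": 0, "ry": 0, "rz": 0, "jaw": 1}, {"x": 0, "y": 0, "z": -0.2, "rx": 0, "ry": 0, "rz": 0, "jaw": 1}, {"x": 0, "y": 0, "z": -0.2, "rx": 0, "ry": 0, "rz": 0, "jaw": 1}, {"x": 0, "y": 0, "z": -0.2, "rx": 0, "ry": 0, "rz": 0, "jaw": 1}, {"x": 0, "y": 0, "z": -0.2, "rx": 0, "ry": 0, "rz": 0, "jaw": 1}, {"x": 0, "y": 0, "z": -0.1, "rx": 0, "ry": 0, "rz": 0, "jaw": 1}, {"x": 0, "y": 0, "z": 0, "rx": 0, "ry": 0, "rz": 0, "jaw": 1}, {"x": 0, "y": 0, "z": 0, "rx": 0, "ry": 0, "rz": 0, "jaw": 1}]'

```text
clock: 6.4
eef_pos: [0.4849, -0.1676, 0.0834]
tool_rot: [0.699, -0.109, 0.108, -0.699]
contact_force: [-0.5, -0.2, 0.2]
width: -0.0
```

Run:
```python
from h import *
need(fw((0,-160,85)),np.degrees(-.305))
f=imaging.snapshot("side")["frame"][110:250,270:450]; cv2.imwrite("pics/s1.png",cv2.resize(f,None,fx=3,fy=3,interpolation=cv2.INTER_CUBIC))
```

```text
t 6.4 pos [ 0.4849 -0.1676  0.0834] F [-0.5 -0.2  0.2] w -4.653956859538939e-06 q [-0.4   0.12  1.63 -0.    1.39 -0.1 ]
turn/6deg [ 0.01 -0.03 -0.02]  shift/25mm [-0.02 -0.06  0.24] after-turn [-0.01 -0.06  0.24]
```

View pics/s1.png

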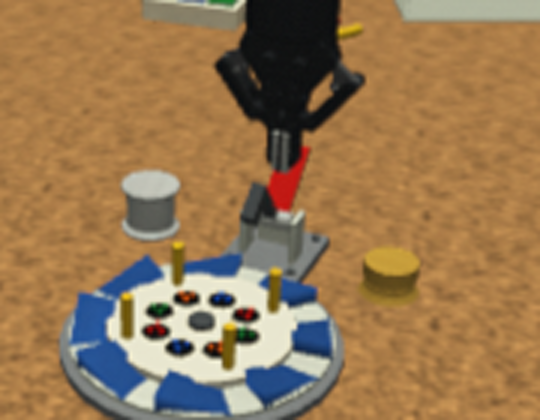

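>>> send_rows --increments '[{"x": 0, "y": 0, "z": 0.15, "rx": 0, "ry": 0, "rz": 0, "jaw": 1}, {"x": 0, "y": -0.8, "z": 0, "rx": 0, "ry": 0, "rz": 0, "jaw": 1}, {"x": 0, "y": -1, "z": 0, "rx": 0, "ry": 0, "rz": 0, "jaw": 1}, {"x": 0, "y": -1, "z": 0, "rx": 0, "ry": 0, "rz": 0, "jaw": 1}, {"x": 0, "y": -0.6, "z": 0.4, "rx": 0, "ry": 0, "rz": 0, "jaw": 1}, {"x": 0, "y": 0, "z": 1, "rx": 0, "ry": -0.7, "rz": 0, "jaw": 1}, {"x": 0, "y": 0, "z": 1, "rx": 0, "ry": -0.7, "rz": 0, "jaw": 1}, {"x": 0, "y": 0, "z": 1, "rx": 0, "ry": -0.7, "rz": 0, "jaw": 1}, {"x": 0, "y": 0, "z": 1, "rx": 0, "ry": -0.7, "rz": 0, "jaw": 1}, {"x": 0, "y": 0, "z": 1, "rx": 0, "ry": -0.7, "rz": 0, "jaw": 1}]'

```text
clock: 7.7
eef_pos: [0.5094, -0.0232, 0.1695]
tool_rot: [-0.706, -0.023, 0.027, 0.708]
contact_force: [-1.0, -0.1, -0.4]
width: 0.0001
```

Run:
```python
from h import *
need(np.array([.470,.046,.12]),3.5)
f=imaging.snapshot("side")["frame"]; cv2.imwrite("pics/s2raw.png",f)
```

```text
t 7.7 pos [ 0.5094 -0.0232  0.1695] F [-1.  -0.1 -0.4] w 7.407115116258117e-05 q [-0.12  0.04  1.54  0.    1.57 -0.19]
turn/6deg [-0.03  0.09 -0.04]  shift/25mm [-1.37  1.99  2.87] after-turn [-1.4   1.98  2.86]
```

>>> send_rows --increments '[{"x": -0.35, "y": 0, "z": 0.7, "rx": 0, "ry": 0.09, "rz": 0, "jaw": 1}, {"x": -0.35, "y": 0, "z": 0.7, "rx": 0, "ry": 0, "rz": 0, "jaw": 1}, {"x": -0.35, "y": 0, "z": 0.7, "rx": 0, "ry": 0, "rz": 0, "jaw": 1}, {"x": -0.35, "y": 0.2, "z": 0.7, "rx": 0, "ry": 0, "rz": 0, "jaw": 1}, {"x": 0, "y": 0.7, "z": 0, "rx": 0, "ry": 0, "rz": 0, "jaw": 1}, {"x": 0, "y": 0.7, "z": 0, "rx": 0, "ry": 0, "rz": 0, "jaw": 1}, {"x": 0, "y": 0.2, "z": 0, "rx": 0, "ry": 0, "rz": 0, "jaw": 1}, {"x": 0, "y": 0, "z": 0, "rx": 0, "ry": 0, "rz": 0, "jaw": 1}, {"x": 0, "y": 0, "z": 0, "rx": 0, "ry": 0, "rz": 0, "jaw": 1}, {"x": 0, "y": 0, "z": 0, "rx": 0, "ry": 0, "rz": 0, "jaw": 1}]'

```text
clock: 9.0
eef_pos: [0.467, 0.0516, 0.1219]
tool_rot: [-0.705, -0.022, 0.026, 0.708]
contact_force: [-0.2, 0.4, 0.5]
width: 0.0001
```

Run:
```python
from h import *
need(np.array([.470,.046,.042]),3.5)
```

```text
t 9.0 pos [0.467  0.0516 0.1219] F [-0.2  0.4  0.5] w 0.00014018568856146596 q [ 0.03 -0.04  1.71  0.    1.47 -0.04]
turn/6deg [-0.04  0.05 -0.05]  shift/25mm [ 0.12  3.19 -0.25] after-turn [ 0.11  3.2  -0.23]
```

>>> send_rows --increments '[{"x": 0, "y": 0.7, "z": -0.15, "rx": -0.04, "ry": 0.05, "rz": -0.05, "jaw": 1}, {"x": 0, "y": 0.7, "z": 0, "rx": 0, "ry": 0, "rz": 0, "jaw": 1}, {"x": 0, "y": 0.7, "z": 0, "rx": 0, "ry": 0, "rz": 0, "jaw": 1}, {"x": 0, "y": 0.6, "z": 0, "rx": 0, "ry": 0, "rz": 0, "jaw": 1}, {"x": 0, "y": 0.3, "z": 0, "rx": 0, "ry": 0, "rz": 0, "jaw": 1}, {"x": 0, "y": 0, "z": 0, "rx": 0, "ry": 0, "rz": 0, "jaw": 1}, {"x": 0.2, "y": 0, "z": 0, "rx": 0, "ry": 0, "rz": 0, "jaw": 1}, {"x": 0.2, "y": 0, "z": 0, "rx": 0, "ry": 0, "rz": 0, "jaw": 1}, {"x": 0.2, "y": 0, "z": 0, "rx": 0, "ry": 0, "rz": 0, "jaw": 1}, {"x": 0, "y": 0, "z": 0, "rx": 0, "ry": 0, "rz": 0, "jaw": 1}]'

```text
clock: 10.25
eef_pos: [0.4871, 0.0486, 0.0495]
tool_rot: [0.707, 0.025, -0.018, -0.707]
contact_force: [-0.0, 0.0, 1.6]
width: -0.0001
```

Run:
```python
from h import *
need(np.array([.535,.0475,.042]),3.5)
a=imaging.snapshot("scene")["frame"][110:260,160:340]; b=imaging.snapshot("side")["frame"][130:265,280:420]
z=lambda f,h:cv2.resize(f,(int(f.shape[1]*h/f.shape[0]),h),interpolation=cv2.INTER_CUBIC)
cv2.imwrite("pics/s3.png",np.hstack([z(a,370),z(b,340) if 0 else z(b,370)])[:, :800])
```

```text
t 10.25 pos [0.4871 0.0486 0.0495] F [-0.   0.   1.6] w -0.00011396876094710592 q [ 0.02  0.09  1.73 -0.    1.31 -0.04]
turn/6deg [ 0.01 -0.    0.09]  shift/25mm [ 1.91  0.32 -0.16] after-turn [ 1.91  0.3  -0.16]
```

View pics/s3.png

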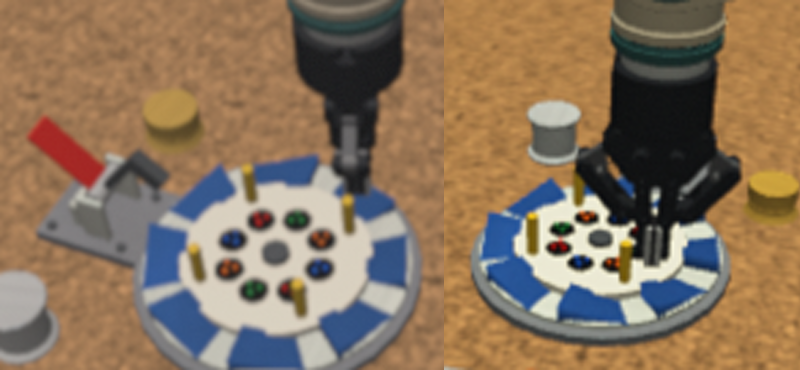

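>>> send_rows --increments '[{"x": 0, "y": 0.25, "z": 0, "rx": 0, "ry": 0, "rz": 0.09, "jaw": 1}, {"x": 0.2, "y": 0, "z": 0, "rx": 0, "ry": 0, "rz": 0, "jaw": 1}, {"x": 0.2, "y": 0, "z": 0, "rx": 0, "ry": 0, "rz": 0, "jaw": 1}, {"x": 0.2, "y": 0, "z": 0, "rx": 0, "ry": 0, "rz": 0, "jaw": 1}, {"x": 0.2, "y": 0, "z": 0, "rx": 0, "ry": 0, "rz": 0, "jaw": 1}, {"x": 0.2, "y": 0, "z": 0, "rx": 0, "ry": 0, "rz": 0, "jaw": 1}, {"x": 0.2, "y": 0, "z": 0, "rx": 0, "ry": 0, "rz": 0, "jaw": 1}, {"x": 0.2, "y": 0, "z": 0, "rx": 0, "ry": 0, "rz": 0, "jaw": 1}, {"x": 0, "y": 0, "z": 0, "rx": 0, "ry": 0, "rz": 0, "jaw": 1}, {"x": 0, "y": 0, "z": 0, "rx": 0, "ry": 0, "rz": 0, "jaw": 1}]'

```text
clock: 11.6
eef_pos: [0.5231, 0.0511, 0.0417]
tool_rot: [0.707, 0.02, -0.023, -0.707]
contact_force: [-1.8, 0.9, -0.5]
width: -0.0001
```

```bash
cat >> h.py <<'E'
def wheel(tag):
    """Wheel angle by matching yellow peg mask to projected peg segments in both cameras."""
    p=np.load("fit.npy"); D=[]
    for n in("scene","side"):
        s=imaging.snapshot(n); h=cv2.cvtColor(s["frame"],cv2.COLOR_BGR2HSV)
        m=cv2.inRange(h,(20,150,70),(32,255,255)); c=proj(cam(n),[[p[0],p[1],.04]])[0]
        yy,xx=np.mgrid[:400,:640]; m[((xx-c[0])/70)**2+((yy-c[1])/50)**2>1]=0
        D.append((cam(n),cv2.GaussianBlur(m.astype(np.float32),(0,0),.8))); cv2.imwrite(f"pics/{n}_{tag}.png",s["frame"])
    def score(w):
        t=0
        for c,g in D:
            for k in range(4):
                a=p[2]+w+np.pi/4+k*np.pi/2
                P=np.array([[p[0]+.06*np.cos(a),p[1]+.06*np.sin(a),z] for z in np.linspace(.03,.06,12)])
                q=proj(c,P).astype(np.float32); t+=cv2.remap(g,q[None,:,0],q[None,:,1],cv2.INTER_LINEAR).mean()
        return t/8
    W=np.arange(-1.1,.2,.005); S=np.array([score(w) for w in W]); i=S.argmax(); j=slice(max(i-8,0),i+9)
    print("wheel",(W[j]*S[j]**4).sum()/(S[j]**4).sum(),"peak",W[i],S[i])
E
python3 - <<'E'
from h import *
need(np.array([.535,.0475,.042]),3.5); wheel("w1")
E
```

```text
t 11.6 pos [0.5231 0.0511 0.0417] F [-1.8  0.9 -0.5] w -0.00010604012595688881 q [ 0.03  0.21  1.62 -0.    1.32 -0.03]
turn/6deg [ 0.   -0.   -0.03]  shift/25mm [ 0.47 -0.01 -0.17] after-turn [ 0.47 -0.01 -0.17]
wheel -0.599155882609185 peak -0.6000000000000107 182.12291
```

>>> send_rows --increments '[{"x": 0.1, "y": 0, "z": 0, "rx": 0, "ry": 0, "rz": 0, "jaw": 1}, {"x": 0.1, "y": 0, "z": 0, "rx": 0, "ry": 0, "rz": 0, "jaw": 1}, {"x": 0.1, "y": 0, "z": 0, "rx": 0, "ry": 0, "rz": 0, "jaw": 1}, {"x": 0.05, "y": 0, "z": 0, "rx": 0, "ry": 0, "rz": 0, "jaw": 1}, {"x": 0, "y": 0, "z": 0, "rx": 0, "ry": 0, "rz": 0, "jaw": 1}, {"x": 0, "y": 0, "z": 0, "rx": 0, "ry": 0, "rz": 0, "jaw": 1}, {"x": 0, "y": 0, "z": 0, "rx": 0, "ry": 0, "rz": 0, "jaw": 1}, {"x": 0, "y": 0, "z": 0, "rx": 0, "ry": 0, "rz": 0, "jaw": 1}, {"x": 0, "y": 0, "z": 0, "rx": 0, "ry": 0, "rz": 0, "jaw": 1}, {"x": 0, "y": 0, "z": 0, "rx": 0, "ry": 0, "rz": 0, "jaw": 1}]'

```text
clock: 12.95
eef_pos: [0.5318, 0.0509, 0.0415]
tool_rot: [0.707, 0.02, -0.023, -0.706]
contact_force: [-1.2, -0.6, -0.0]
width: -0.0006
```

Run:
```python
from h import *
need(np.array([.534,.0475,.042]),3.5); wheel("w2")
import h
class I:  # same measure on the saved start images
    def snapshot(s,n): return {"frame":cv2.imread(f"pics/{n}0.png")}
h.imaging=I(); h.wheel("chk0")
```

```text
t 12.95 pos [0.5318 0.0509 0.0415] F [-1.2 -0.6 -0. ] w -0.0005889239310014464 q [ 0.03  0.23  1.59 -0.    1.32 -0.03]
turn/6deg [ 0.02 -0.01 -0.05]  shift/25mm [ 0.08 -0.02 -0.14] after-turn [ 0.08 -0.02 -0.14]
wheel -0.7451003196465484 peak -0.7450000000000077 177.24184
wheel -0.021654899868143253 peak -0.02000000000002311 209.70177
```

>>> send_rows --increments '[{"x": 0.05, "y": 0, "z": 0, "rx": 0, "ry": 0, "rz": 0, "jaw": 1}, {"x": 0.05, "y": 0, "z": 0, "rx": 0, "ry": 0, "rz": 0, "jaw": 1}, {"x": 0, "y": 0, "z": 0, "rx": 0, "ry": 0, "rz": 0, "jaw": 1}, {"x": 0, "y": 0, "z": 0, "rx": 0, "ry": 0, "rz": 0, "jaw": 1}, {"x": 0, "y": 0, "z": 0, "rx": 0, "ry": 0, "rz": 0, "jaw": 1}, {"x": 0, "y": 0, "z": 0, "rx": 0, "ry": 0, "rz": 0, "jaw": 1}, {"x": 0, "y": 0, "z": 0, "rx": 0, "ry": 0, "rz": 0, "jaw": 1}, {"x": 0, "y": 0, "z": 0, "rx": 0, "ry": 0, "rz": 0, "jaw": 1}, {"x": 0, "y": 0, "z": 0, "rx": 0, "ry": 0, "rz": 0, "jaw": 1}, {"x": 0, "y": 0, "z": 0, "rx": 0, "ry": 0, "rz": 0, "jaw": 1}]'

```text
clock: 14.3
eef_pos: [0.5343, 0.0509, 0.0414]
tool_rot: [0.707, 0.019, -0.023, -0.706]
contact_force: [-2.4, -1.7, 0.4]
width: -0.0001
```

Run:
```python
from h import *
need(np.array([.534,.0475,.042]),3.5); wheel("w3")
```

```text
t 14.3 pos [0.5343 0.0509 0.0414] F [-2.4 -1.7  0.4] w -8.26097179882367e-05 q [ 0.03  0.24  1.59 -0.    1.32 -0.03]
turn/6deg [ 0.02 -0.01 -0.05]  shift/25mm [-0.02 -0.02 -0.14] after-turn [-0.02 -0.02 -0.14]
wheel -0.7937703776975151 peak -0.7950000000000066 176.06421
```

>>> send_rows --increments '[{"x": -0.4, "y": 0, "z": 0, "rx": 0, "ry": 0, "rz": 0, "jaw": 1}, {"x": -0.4, "y": 0, "z": 0, "rx": 0, "ry": 0, "rz": 0, "jaw": 1}, {"x": 0, "y": -0.8, "z": 0, "rx": 0, "ry": 0, "rz": 0, "jaw": 1}, {"x": 0, "y": -1, "z": 0, "rx": 0, "ry": 0, "rz": 0, "jaw": 1}, {"x": 0, "y": -1, "z": 0, "rx": 0, "ry": 0, "rz": 0, "jaw": 1}, {"x": 0, "y": -1, "z": 0, "rx": 0, "ry": 0.7, "rz": 0, "jaw": 1}, {"x": 0, "y": -1, "z": 0, "rx": 0, "ry": 0.7, "rz": 0, "jaw": 1}, {"x": 0, "y": -0.3, "z": 0, "rx": 0, "ry": 0.7, "rz": 0, "jaw": 1}, {"x": 0, "y": 0, "z": -0.5, "rx": 0, "ry": 0.7, "rz": 0, "jaw": 1}, {"x": 0, "y": 0, "z": -0.5, "rx": 0, "ry": 0.7, "rz": 0, "jaw": 1}]'

```text
clock: 15.65
eef_pos: [0.5052, 0.027, 0.1746]
tool_rot: [-0.698, 0.11, -0.111, 0.699]
contact_force: [0.6, -0.2, 0.5]
width: 0.0001
```

Run:
```python
from h import *
need(fw((0,-225,150)),np.degrees(-.305)); wheel("w4")
```

```text
t 15.65 pos [0.5052 0.027  0.1746] F [ 0.6 -0.2  0.5] w 6.299892491779667e-05 q [-0.02  0.02  1.55  0.    1.57  0.29]
turn/6deg [-0.02 -0.09  0.01]  shift/25mm [  1.64   0.97 -10.02] after-turn [  1.55   0.98 -10.03]
wheel -0.7985345808333622 peak -0.8000000000000065 209.64435
```

>>> send_rows --increments '[{"x": 0.15, "y": 0, "z": -1, "rx": 0, "ry": -0.09, "rz": 0, "jaw": 1}, {"x": 0.15, "y": 0, "z": -1, "rx": 0, "ry": 0, "rz": 0, "jaw": 1}, {"x": 0.15, "y": 0, "z": -1, "rx": 0, "ry": 0, "rz": 0, "jaw": 1}, {"x": 0.15, "y": 0, "z": -1, "rx": 0, "ry": 0, "rz": 0, "jaw": 1}, {"x": 0.15, "y": 0, "z": -1, "rx": 0, "ry": 0, "rz": 0, "jaw": 1}, {"x": 0.15, "y": 0, "z": -1, "rx": 0, "ry": 0, "rz": 0, "jaw": 1}, {"x": 0.15, "y": 0, "z": -1, "rx": 0, "ry": 0, "rz": 0, "jaw": 1}, {"x": 0.15, "y": 0, "z": -1, "rx": 0, "ry": 0, "rz": 0, "jaw": 1}, {"x": 0.15, "y": 0, "z": -1, "rx": 0, "ry": 0, "rz": 0, "jaw": 1}, {"x": 0.15, "y": 0, "z": -1, "rx": 0, "ry": 0, "rz": 0, "jaw": 1}]'

```text
clock: 17.0
eef_pos: [0.4669, -0.2245, 0.1737]
tool_rot: [-0.699, 0.096, -0.1, 0.702]
contact_force: [-0.3, 0.7, -0.3]
width: 0.0003
```

Run:
```python
from h import *
need(fw((0,-225,77)),np.degrees(-.305))
```

```text
t 17.0 pos [ 0.4669 -0.2245  0.1737] F [-0.3  0.7 -0.3] w 0.0002508861266731449 q [-0.52  0.05  1.51  0.01  1.57 -0.24]
turn/6deg [-0.05  0.25  0.04]  shift/25mm [-0.03  3.87  0.  ] after-turn [-0.01  3.87  0.02]
```

>>> send_rows --increments '[{"x": 0, "y": 0, "z": 0, "rx": 0, "ry": 0.25, "rz": 0, "jaw": 1}, {"x": 0, "y": 0.7, "z": 0, "rx": 0, "ry": 0, "rz": 0, "jaw": 1}, {"x": 0, "y": 0.7, "z": 0, "rx": 0, "ry": 0, "rz": 0, "jaw": 1}, {"x": 0, "y": 0.7, "z": 0, "rx": 0, "ry": 0, "rz": 0, "jaw": 1}, {"x": 0, "y": 0.7, "z": 0, "rx": 0, "ry": 0, "rz": 0, "jaw": 1}, {"x": 0, "y": 0.6, "z": 0, "rx": 0, "ry": 0, "rz": 0, "jaw": 1}, {"x": 0, "y": 0.2, "z": 0, "rx": 0, "ry": 0, "rz": 0, "jaw": 1}, {"x": 0, "y": 0, "z": 0, "rx": 0, "ry": 0, "rz": 0, "jaw": 1}, {"x": 0, "y": 0, "z": 0, "rx": 0, "ry": 0, "rz": 0, "jaw": 1}, {"x": 0, "y": 0, "z": 0, "rx": 0, "ry": 0, "rz": 0, "jaw": 1}]'

```text
clock: 18.25
eef_pos: [0.4669, -0.219, 0.0752]
tool_rot: [-0.697, 0.105, -0.106, 0.702]
contact_force: [0.0, 0.2, 0.8]
width: 0.0
```

Run:
```python
from h import *
need(fw((0,-165,80)),np.degrees(-.305))
```

```text
t 18.25 pos [ 0.4669 -0.219   0.0752] F [0.  0.2 0.8] w 7.081913024080443e-06 q [-0.51  0.14  1.63  0.01  1.38 -0.22]
turn/6deg [-0.07  0.05  0.01]  shift/25mm [ 0.06 -0.18  2.21] after-turn [ 0.05 -0.19  2.21]
```

>>> send_rows --increments '[{"x": 0, "y": -0.1, "z": 0.25, "rx": 0, "ry": 0, "rz": 0, "jaw": 1}, {"x": 0, "y": -0.1, "z": 0.25, "rx": 0, "ry": 0, "rz": 0, "jaw": 1}, {"x": 0, "y": 0, "z": 0.25, "rx": 0, "ry": 0, "rz": 0, "jaw": 1}, {"x": 0, "y": 0, "z": 0.25, "rx": 0, "ry": 0, "rz": 0, "jaw": 1}, {"x": 0, "y": 0, "z": 0.25, "rx": 0, "ry": 0, "rz": 0, "jaw": 1}, {"x": 0, "y": 0, "z": 0.25, "rx": 0, "ry": 0, "rz": 0, "jaw": 1}, {"x": 0, "y": 0, "z": 0.25, "rx": 0, "ry": 0, "rz": 0, "jaw": 1}, {"x": 0, "y": 0, "z": 0.25, "rx": 0, "ry": 0, "rz": 0, "jaw": 1}, {"x": 0, "y": 0, "z": 0.2, "rx": 0, "ry": 0, "rz": 0, "jaw": 1}, {"x": 0, "y": 0, "z": 0, "rx": 0, "ry": 0, "rz": 0, "jaw": 1}]'

```text
clock: 19.5
eef_pos: [0.4848, -0.1625, 0.0818]
tool_rot: [-0.697, 0.104, -0.107, 0.702]
contact_force: [0.0, -0.4, 0.5]
width: 0.0001
```

Run:
```python
from h import *
need(fw((0,-157,80)),np.degrees(-.305)); wheel("w5")
a=cv2.imread("pics/scene_w5.png")[110:260,160:340]; b=cv2.imread("pics/side_w5.png")[130:265,280:420]
z=lambda f,h:cv2.resize(f,(int(f.shape[1]*h/f.shape[0]),h),interpolation=cv2.INTER_CUBIC)
cv2.imwrite("pics/s5.png",np.hstack([z(a,355),z(b,355)]))
```

```text
t 19.5 pos [ 0.4848 -0.1625  0.0818] F [ 0.  -0.4  0.5] w 0.00014232748007565984 q [-0.4   0.12  1.64  0.01  1.39 -0.1 ]
turn/6deg [-0.07  0.06  0.03]  shift/25mm [0.05 0.08 0.16] after-turn [0.05 0.07 0.16]
wheel -0.7992377110126128 peak -0.8000000000000065 209.91197
```

View pics/s5.png

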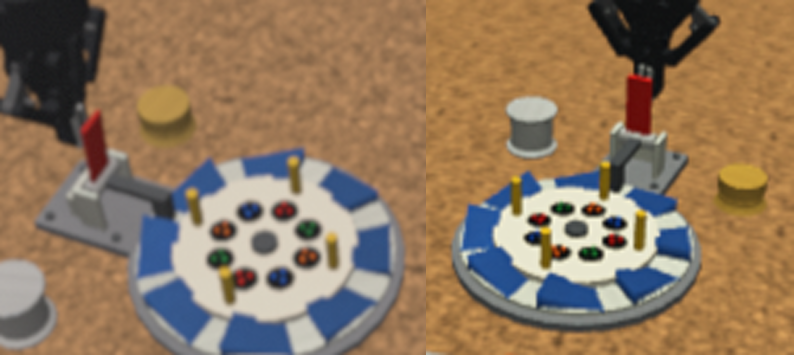

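>>> send_rows --increments '[{"x": 0, "y": 0, "z": -0.5, "rx": 0, "ry": 0, "rz": 0, "jaw": 1}, {"x": 0, "y": 0, "z": -1, "rx": 0, "ry": 0, "rz": 0, "jaw": 1}, {"x": 0, "y": -0.5, "z": -1, "rx": 0, "ry": 0, "rz": 0, "jaw": 1}, {"x": 0, "y": -1, "z": -1, "rx": 0, "ry": 0, "rz": 0, "jaw": 1}, {"x": 0, "y": -1, "z": -1, "rx": 0, "ry": 0, "rz": 0, "jaw": 1}, {"x": 0, "y": -1, "z": -1, "rx": 0, "ry": 0, "rz": 0, "jaw": 1}, {"x": 0, "y": -1, "z": -0.5, "rx": 0, "ry": 0, "rz": 0, "jaw": 1}, {"x": 0, "y": 0, "z": 0, "rx": 0, "ry": 0, "rz": 0, "jaw": 1}, {"x": 0, "y": 0, "z": 0, "rx": 0, "ry": 0, "rz": 0, "jaw": 1}, {"x": 0, "y": 0, "z": 0, "rx": 0, "ry": 0, "rz": 0, "jaw": 1}]'

```text
clock: 20.85
eef_pos: [0.4339, -0.3168, 0.1932]
tool_rot: [-0.696, 0.107, -0.107, 0.702]
contact_force: [-0.1, 0.9, -0.3]
width: -0.0002
```

Run:
```python
from h import *
wheel("end")
rows=[]
z=lambda f,h:cv2.resize(f,(int(f.shape[1]*h/f.shape[0]),h),interpolation=cv2.INTER_CUBIC)
for t in("0","_end"):
    a=cv2.imread(f"pics/scene{t}.png");b=cv2.imread(f"pics/side{t}.png")
    for n,f,(x0,x1,y0,y1) in(("scene",a,(185,225,150,190)),("side",b,(340,385,150,190))):
        h=cv2.cvtColor(f[y0:y1,x0:x1],cv2.COLOR_BGR2HSV); m=cv2.inRange(h,(0,170,60),(6,255,255))|cv2.inRange(h,(174,170,60),(180,255,255))
        y,x=np.nonzero(m); print(t,n,"red n",len(x),"centroid",x.mean()+x0,y.mean()+y0,"top",y.min()+y0)
    rows.append(np.hstack([z(a[150:215,180:260],290),z(b[150:215,335:415],290)]))
cv2.imwrite("pics/cmp.png",np.vstack(rows))
def d(n):
    q=cv2.absdiff(cv2.imread(f"pics/{n}0.png"),cv2.imread(f"pics/{n}_end.png")).max(2); return q
q=d("scene"); print("diff spool",q[220:258,148:184].max(),"tin",q[145:170,215:243].max(),"bottle",q[274:318,270:302].max(),"driver",q[198:272,355:380].max())
```

```text
wheel -0.7989261077144874 peak -0.8000000000000065 208.89754
0 scene red n 155 centroid 199.4967741935484 170.1741935483871 top 157
0 side red n 186 centroid 360.5430107526882 169.23655913978496 top 159
_end scene red n 156 centroid 199.51282051282053 170.17307692307693 top 157
_end side red n 186 centroid 360.5430107526882 169.23655913978496 top 159
diff spool 3 tin 3 bottle 3 driver 3
```

View pics/cmp.png

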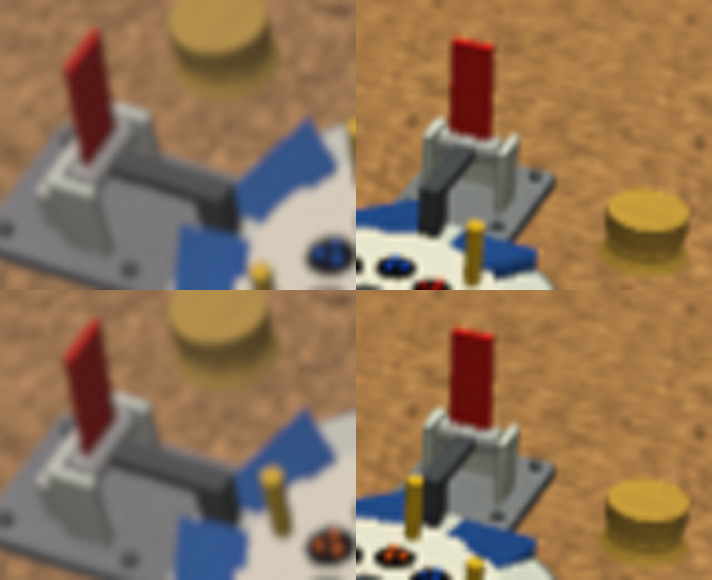

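The tab and nose sit exactly as they did at the start, so the pawl is home. The wheel is one notch back and the bystander objects haven't moved.

```bash
python3 -c "
from bench import bot
print(bot.job_done())"
```

```text
the job is handed in; nothing more can be done
None
```

The wheel is back by one notch with the pawl down and home, and the job was handed in at about 21 s of the 58 s allowed.

I used the shut fingers for every push:
- **Pawl up:** I tipped the red tab away from the wheel. The pictures showed the pawl lifted and staying up.
- **Wheel back:** I pushed peg 1 clockwise in small steps, measuring the wheel's turn from the pictures between pushes.
- **Pawl down:** I tipped the tab back towards the wheel, then drew the arm clear.

The last checks all agreed:
- **Wheel:** it turned from about -0.022 to -0.799 rad. That is 0.777 rad against 0.785 for one notch, well inside the 0.055 rad of free play.
- **Pawl:** the red tab sits in the same place as at the start, within 0.02 pixel in both fixed camera views, with the nose in the new notch.
- **Bystanders:** the spool, bottle, tin and screwdriver show no change in the scene camera between the first and last pictures.
- **Forces:** the wrist force readings stayed at a few newtons in every reading taken.

No check failed. My hand reading of the starting wheel angle (-0.027 rad) differed from the automatic one by about 0.005 rad, which is too small to matter.

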